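Pin the cheese shelf to its rack

ROBOT

A 6-joint arm with a two-finger parallel gripper is mounted at the origin on the work surface. World frame = base frame: x ahead of the robot, y to its left, z up, the work surface at z = 0. Lengths are in m, angles in degrees, forces in N, time in s.
With the tool pointing down it reaches from about 0.25 to 0.725 m from the base axis. Payload 9.7 kg.
Tool frame: the origin (TCP) lies midway between the tips of the shut fingers; the grasp point (between the pads) lies 19 mm behind it; z points along the fingers, y is the direction in which the jaws open and shut (so a half turn about z gives the same grasp; the last joint's range is limited). The gripper opens to 85 mm and grips with 20 to 120 N. Pads are 22 mm wide; open, the fingers measure 114 mm over their backs; the gripper's body (76 mm by 85 mm) begins 54 mm behind the grasp point. The pads swing forward as they close: fully open they stand 13 mm farther back than shut.
Start: joints at [63.827, 4.979, 10.078, 95.1, 0, 90], TCP at [0.243, 0.494, 0.231] pointing down, gripper open.
Joint ranges: [-179.16, 179.16], [-48.56, 103.87], [-65.8, 70.77], [-126.05, 130.52], [-82.76, 87.17], [-180, 180]. Speed limits (degrees/s): [127.2, 127.2, 147.25, 180, 180, 180].

INTERFACE

Orientations are given as [roll, pitch, yaw] about the fixed x, y, z axes, in that order (R = Rz(yaw) Ry(pitch) Rx(roll)).
In Python, from workcell import get_obs, camera, get_calibration, job_done gives the robot as it stands.
- The arm moves only by the tool play_rows, never from a script. Its argument "commands" is text: rows parted by semicolons, each of 5 numbers parted by spaces: the opening, from 0 (shut) to 1 (fully open), then the shift along the world's x, y, z in mm, then the turn about the world's z in degrees. A call has 1 to 10 rows; each row is the pose to reach, as a shift and turn from the pose commanded when the call began; what a row does not reach only later rows make up. A row lasts 1/12 s, in which the tool goes at most 41.7 mm and 7.16 degrees, less where a joint would pass 70% of its speed; a pose out of reach is approached as far as the arm can. A call with a gripper value outside its range is refused whole. The fingers move at their own pace and stop on an object; "force" is the grip in N (left out, the last holds). Time passes only in rows, so rows that repeat a pose let the fingers close. It gives the time, the measured TCP pose, the force and the opening at its end, in the units of the state.
- get_obs(): the state, without advancing time (a new reading comes with each control period).
- camera(name): name is "scene" or "top"; returns the picture (384x512x3 uint8, red, green, blue); there is no depth.
- get_calibration(name): a dict with "fx", "fy", "cx", "cy" (pixels), "k1" (the pictures are not rectified: a ray, as slopes to the right and down, at radius r is drawn at 1 + k1 r^2 times it, then the intrinsics apply), "eye" and "attitude" of the camera in the world. Camera axes: x right, y down, z forward; pixel columns grow to the right and rows downward; lengths in m; the calibration is good to about 2 mm. A picture is of the moment at which its call begins. get_calibration takes no time and is no camera call.
- job_done(): hands the job in, once; it reports no verdict.
The state is a dict: "time": time; "q": joint angles; "qd": joint speeds; "joint_efforts": joint torques, N m; "ee_pos": TCP position; "tcp_rot": TCP orientation; "wrist_force": force on the tool from outside, world axes, zero at the start; "torque": the same for the moment, N m; "opening": finger opening in m.
Only numpy, scipy, OpenCV 4.12 (cv2) and the standard library are available. Lean on these libraries where they do the work, as an engineer would, in place of code of your own. Each camera call takes 0.05 s, during which the arm holds its last target.

TASK

Take the long, tall-knobbed pin out of the pin stand and lock the sliding cheese shelf to its rack with it: thread it down through the upper plate of the shelf's fork, the rack's eye plate in the middle of the fork and the fork's lower plate until its collar sits flush on the fork, and let go. The shelf stands out of line and nobody has measured where the eye is clamped, so once the pin is in the upper plate use it to ease the shelf along and feel for the eye with light pressure; never force the pin (30 N is too much). Leave the other pin and everything else lying about where they are.

Things in the scene. Friction and masses are not known exactly. Their poses are not given: they have to be found in the camera images.
- pin: Plain steel locking pin, upright in one of the stand's holes, 0.16 kg. Origin on its axis at the collar's underside, z up. Below it: round shank 12 mm across, 60 mm long, the last 2 mm tapering to a flat tip 10.5 mm across. Above it: collar 26 mm across, 4 mm thick, then the grip, a round knob 20 mm across from 4 to 46 mm above the origin.
- stand: Wooden pin stand, fixed: a shelf 60 mm (x) by 200 mm (y), its top 94 mm above the table, with 14 mm holes at y = +55 and -55 mm; the pins hang in them by their collars. Either pin may be in either hole. Origin on the table under its centre.
- rack: Dark wooden rack bay, fixed, turned by its yaw. Origin on the table under the middle of the eye plate's clamping range; x points away from the robot, y is the way the shelf slides. Two rear posts at x = 0.2 to 0.23 m, y = 0.2 m either side, reach 0.15 m high; all else stays below the fork's top.
- bracket (a point): Middle of the rack's near bracket (rack x = -54 mm, y = 0), 92 mm above the table. The flat steel eye plate (130 mm along y) clamped on it reaches into the fork, faces 100 and 92 mm above the table. Its one 14 mm hole is at rack x = 0 and an unmeasured rack y between -20 and +20 mm; it cannot be shifted. The solid rest of the plate blocks the pin.
- fork_hole (a point): Centre of the hole in the fork's upper plate, on its upper face, 120 mm above the table; axes as the rack's. The fork is on the near edge of the shelf board, which carries three cheeses (tops 93 mm high). Upper plate 8 mm thick (120 to 112 mm high), 50 mm wide along y, hole 14 mm, at rack x = 0. The eye plate passes 12 mm below it.
- fork_low (a point): Centre of the 14 mm hole in the fork's lower plate, on its upper face (80 mm above the table, 8 mm thick), straight below the upper hole. Fork and board slide together along rack y only, from -36 to +36 mm; they start at +27 to +34 mm, stay where left and take about 3 N to push. The pin, put in the upper hole, can push them.
- short_pin: the other pin in the stand, to be left there: same 12 mm shank but only 30 mm long, with a wide flat disc (34 mm across) on a thin neck; origin at its collar's underside
- cheese: loose cheese wheel, 110 mm across, 50 mm high; origin under its centre
- follower: loose wooden disc, 80 mm across, 20 mm thick; origin under its centre
- jar: glass jar, 70 mm across, 90 mm high; origin under it
- mould: white open cheese mould (ring), 100 mm across, 60 mm high; origin under it
There are look-alikes about, which are no part of the job. What is shaped like the pin but green or yellow is not meant.

How it is judged (in metres and radians):
On the way, in this order (a step that is already met when the one before it is completed fails the run):
1. the pin is lifted out of the stand, its tip above the stand's top (height (world z) of pin above 0.156 m).
2. the pin's tip is at least 3 mm into the hole of the fork's upper plate (horizontal distance between pin and fork_hole below 0.006 m and z of pin in the frame of fork_hole below 0.057 m).
3. the pin's tip has passed through the eye plate (horizontal distance between pin and fork_hole below 0.004 m and z of pin in the frame of fork_hole below 0.032 m).
At the end, for the whole second after the job is handed in: The pin stands upright (within 0.06 rad) through all three plates, within 3 mm of the fork's hole centre, its collar within 3 mm of the fork's upper face, released and at rest (horizontal distance between pin and fork_hole below 0.003 m and z of pin in the frame of fork_hole between -0.003 and 0.003 m and angle between the z axis of pin and the z axis of fork_hole, either way round below 0.06 rad and linear speed of pin below 0.02 m/s and contact force between the fingers and pin below 0.2 N); the robot touches nothing.
It fails at once if the pin is pressed against the fork, eye or rack with more than 30 N (contact force between pin and rack above 30 N).
It fails at once if the short pin is moved more than 15 mm (distance of short_pin from where it was at the start of the episode above 0.015 m).
It fails at once if another loose thing is moved more than 30 mm (distance of any of cheese, follower, jar, mould from where it was at the start of the episode above 0.03 m).
It also fails if it takes over 64 s, if anything falls off the work surface, if the arm or the gripper's body presses on something with over 40 N, if the wrist force passes 120 N, or if a joint passes its speed limit or range.

## Working session

There is one attempt and no reset: what is moved stays moved. The work goes in short steps, Python scripts to look and compute and a tool call to move; the robot and the scene stay as the last step left them, time stands still between calls to the robot, and variables do not carry over. Pictures are saved under pics/ and viewed, and the job is handed in when it is done.

Besides the shell and the picture viewer there is one more tool, called after ">>>" by a JSON object that holds its "fn" and its "kwargs". play_rows: Moves the arm, as the interface text tells. Its arguments: {"type":"object","properties":{"commands":{"type":"string"},"force":{"type":"number"}},"required":["commands"]}

```bash
mkdir -p pics; cat > h.py <<'E'
import numpy as np,cv2
from workcell import get_obs,camera,get_calibration,job_done
def snap(n,f):
    im=camera(n); cv2.imwrite('pics/'+f,im[:,:,::-1]); return im
E
python3 - <<'E'
from h import *
for n in("scene","top"):
    snap(n,n+'0.png'); print(get_calibration(n))
print(get_obs())
E
```

```text
{'fx': 448.4299178470739, 'fy': 448.4299178470739, 'cx': 252.48132588577505, 'cy': 193.4496776237464, 'k1': 0.0006468003857198465, 'eye': array([ 0.90492008, -0.78544189,  0.67685182]), 'attitude': array([-125.45692524,    0.30317241,   27.81853501])}
{'fx': 394.30625538767265, 'fy': 394.30625538767265, 'cx': 252.80243472968624, 'cy': 190.0980944233992, 'k1': -0.10926500077247758, 'eye': array([ 0.43762111, -0.05328601,  0.98098717]), 'attitude': array([-174.97557719,    0.2649732 ,  -90.9895796 ])}
{'time': 0.1, 'q': array([6.38286881e+01, 5.00966517e+00, 1.00391526e+01, 9.50995014e+01,
       5.86302737e-04, 8.99994945e+01]), 'qd': array([-0.09174804, -0.04417343,  0.12789829, -0.00393184,  0.04489218,
        0.03797474]), 'joint_efforts': array([-4.94441701e-04, -5.21558440e+01,  4.65653837e+01,  1.60429557e-02,
       -1.18383127e-05,  2.36495589e-05]), 'ee_pos': array([0.24248928, 0.49343342, 0.23063891]), 'tcp_rot': array([-1.79929986e+02, -5.86919954e-04,  1.53829193e+02]), 'wrist_force': array([0.53606933, 0.09546051, 0.70835242]), 'torque': array([-0.03536826, -0.02609057, -0.02632969]), 'opening': 0.0852334461213252}
```

View pics/scene0.png

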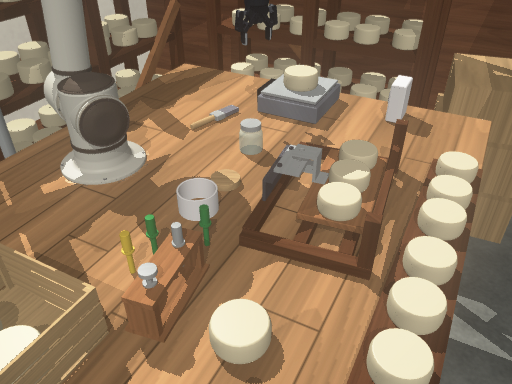

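View pics/top0.png

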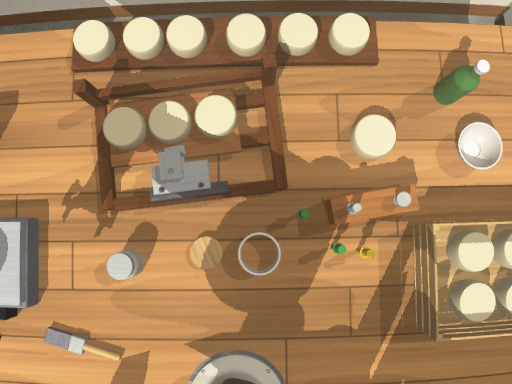

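```bash
python3 - <<'E'
from h import *
a=cv2.imread('pics/top0.png');b=cv2.imread('pics/scene0.png')
c1=cv2.resize(a[130:220,130:250],None,fx=6,fy=6,interpolation=cv2.INTER_CUBIC)
c2=cv2.resize(a[170:270,290:425],None,fx=5.5,fy=5.5,interpolation=cv2.INTER_CUBIC)
c3=cv2.resize(b[190:330,110:240],None,fx=4,fy=4,interpolation=cv2.INTER_CUBIC)
c4=cv2.resize(b[130:250,240:370],None,fx=4.8,fy=4.8,interpolation=cv2.INTER_CUBIC)
for i,c in enumerate((c1,c2,c3,c4)): print(c.shape);cv2.imwrite(f'pics/c{i}.png',c)
E
```

```text
(540, 720, 3)
(550, 742, 3)
(560, 520, 3)
(576, 624, 3)
```

View pics/c0.png

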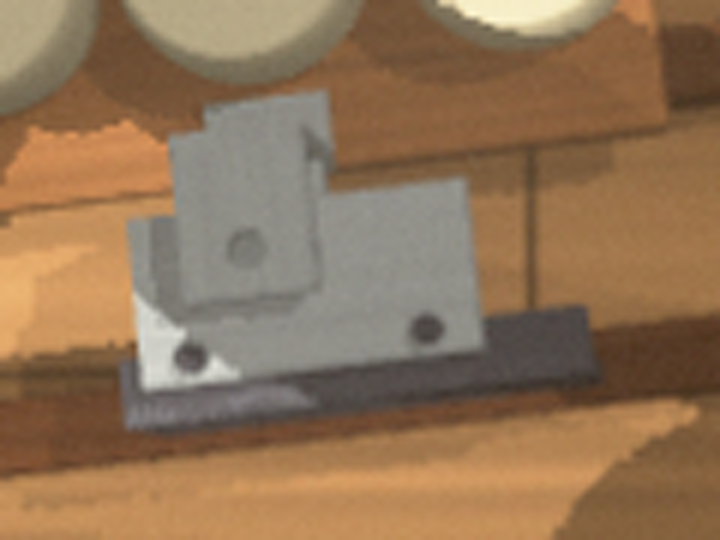

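View pics/c1.png

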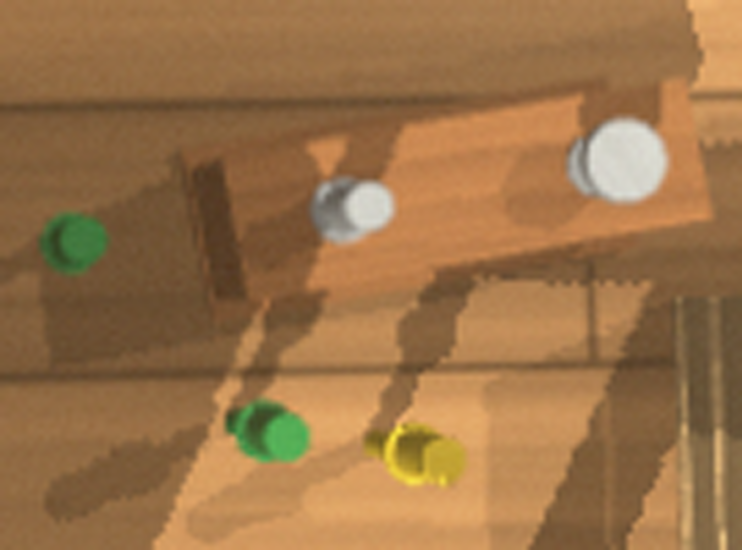

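View pics/c2.png

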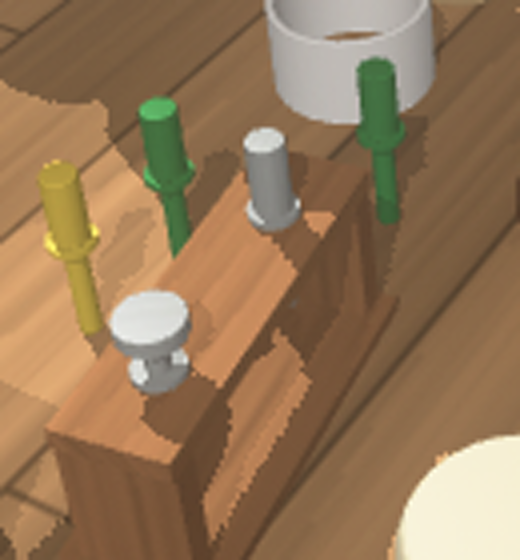

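View pics/c3.png

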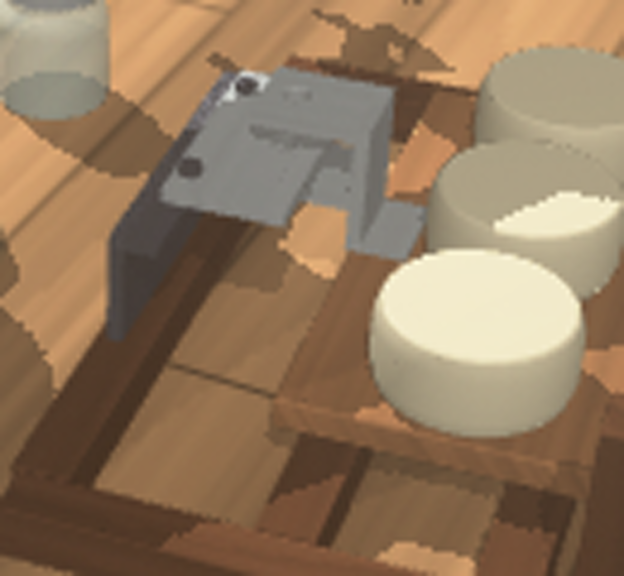

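```bash
cat >> h.py <<'E'
from scipy.spatial.transform import Rotation as R
C={n:get_calibration(n) for n in("scene","top")}
def ray(n,p):
    c=C[n];K=np.array([[c['fx'],0,c['cx']],[0,c['fy'],c['cy']],[0,0,1.]])
    q=cv2.undistortPoints(np.array([[p]],float),K,np.array([c['k1'],0,0,0.]))[0,0]
    d=R.from_euler('xyz',c['attitude'],degrees=True).as_matrix()@np.array([q[0],q[1],1])
    return c['eye'],d/np.linalg.norm(d)
def onz(n,p,z):
    e,d=ray(n,p);return e+d*(z-e[2])/d[2]
def tri(ps,pt):
    e1,d1=ray('scene',ps);e2,d2=ray('top',pt)
    t=np.linalg.lstsq(np.c_[d1,-d2],e2-e1,rcond=None)[0]
    a=e1+t[0]*d1;b=e2+t[1]*d2;return (a+b)/2,np.linalg.norm(a-b)
def proj(n,P):
    c=C[n];K=np.array([[c['fx'],0,c['cx']],[0,c['fy'],c['cy']],[0,0,1.]])
    Rm=R.from_euler('xyz',c['attitude'],degrees=True).as_matrix().T
    return cv2.projectPoints(np.array(P,float).reshape(-1,3),cv2.Rodrigues(Rm)[0],-Rm@c['eye'],K,np.array([c['k1'],0,0,0.]))[0][:,0]
def uc(x,y,s,u0,v0): return ((x+.5)/s-.5+u0,(y+.5)/s-.5+v0)
E
python3 - <<'E'
from h import *
np.set_printoptions(precision=4,suppress=True)
T1=lambda x,y:uc(x,y,5.5,290,170);S1=lambda x,y:uc(x,y,4,110,190)
T0=lambda x,y:uc(x,y,6,130,130);S0=lambda x,y:uc(x,y,4.8,240,130)
print('knob',tri(S1(265,140),T1(370,207)),onz('top',T1(370,207),.144),onz('scene',S1(265,140),.144))
print('disc',tri(S1(151,308),T1(627,160)))
print('collar knob top view',onz('top',T1(344,211),.098), onz('scene',S1(273,207),.098))
print('fork hole top',T0(246,248),onz('top',T0(246,248),.12), 'scene',onz('scene',S0(296,95),.12),tri(S0(296,95),T0(246,248)))
for nm,p,z in[('forkFL',(183,302),.12),('forkFR',(313,289),.12),('forkBR',(303,124),.12),('plateBL',(128,218),.1),('plateFL',(142,390),.1),('plateFR',(485,346),.1),('plateBR',(465,179),.1),('bltL',(191,357),.1),('bltR',(427,329),.1),('brkL',(123,400),.092),('brkFL',(128,432),.092),('brkFR',(600,380),.092),('brkBR',(585,306),.092)]:
    print(nm,onz('top',T0(*p),z))
for n,p in(('bolts scene',(245,87)),('b2',(190,167))): print(n,onz('scene',S0(*p),.1))
for nm,p in(('gA',(287,438)),('gB',(78,241)),('y',(440,460))): print(nm,onz('top',T1(*p),.1))
E
```

```text
knob (array([ 0.4699, -0.2744,  0.1389]), np.float64(0.002204006587760579)) [ 0.4706 -0.2724  0.144 ] [ 0.473  -0.2797  0.144 ]
disc (array([ 0.4867, -0.3817,  0.1308]), np.float64(0.0024342127008326474))
collar knob top view [ 0.471  -0.2736  0.098 ] [ 0.4692 -0.2761  0.098 ]
fork hole top (170.58333333333334, 170.91666666666666) [0.5592 0.1307 0.12  ] scene [0.557 0.127 0.12 ] (array([0.5577, 0.13  , 0.1191]), np.float64(0.003670941913562896))
forkFL [0.5396 0.1542 0.12  ]
forkFR [0.5435 0.1058 0.12  ]
forkBR [0.6052 0.1096 0.12  ]
plateBL [0.5745 0.1803 0.1   ]
plateFL [0.5089 0.1745 0.1   ]
plateFR [0.5232 0.0446 0.1   ]
plateBR [0.5867 0.0518 0.1   ]
bltL [0.5211 0.1558 0.1   ]
bltR [0.53   0.0664 0.1   ]
brkL [0.5059 0.1839 0.092 ]
brkFL [0.4937 0.1819 0.092 ]
brkFR [0.5104 0.0021 0.092 ]
brkBR [0.5385 0.0075 0.092 ]
bolts scene [0.5167 0.1552 0.1   ]
b2 [0.525  0.0675 0.1   ]
gA [ 0.3793 -0.2466  0.1   ]
gB [ 0.4608 -0.1635  0.1   ]
y [ 0.3688 -0.3093  0.1   ]
```

>>> {"fn": "play_rows", "kwargs": {"commands": "0.6 12 -38 0 6; 0.6 24 -76 0 12; 0.6 36 -115 0 18; 0.6 48 -153 0 24; 0.6 60 -192 0 30; 0.6 72 -230 0 32; 0.6 84 -269 0 32; 0.6 96 -307 0 32; 0.6 108 -346 0 32; 0.6 120 -384 0 32"}}

```text
time: 0.93
ee_pos: [0.3625, 0.1077, 0.2312]
tcp_rot: [-180.0, 0.0, -174.1]
wrist_force: [1.2, 0.3, -0.6]
opening: 0.0515
```

```bash
python3 -c "
from h import *
o=get_obs();print(o['time'],o['q'],o['ee_pos'],o['tcp_rot'])"
```

```text
0.9333 [ 1.65465585e+01 -1.83182363e+01 -1.10188127e+01  9.72821998e+01
 -3.60706708e-03  1.06958317e+01] [0.36245007 0.10766433 0.23123504] [-1.79999652e+02  1.75939586e-02 -1.74149274e+02]
```

>>> {"fn": "play_rows", "kwargs": {"commands": "0.6 11 -38 0 0; 0.6 22 -76 0 0; 0.6 33 -114 0 0; 0.6 44 -153 0 0; 0.6 55 -191 0 0; 0.6 66 -230 0 0; 0.6 77 -268 0 0; 0.6 88 -307 0 0; 0.6 99 -345 -10 0; 0.6 108 -384 -20 0"}}

```text
time: 1.77
ee_pos: [0.471, -0.2766, 0.2111]
tcp_rot: [-180.0, 0.0, -174.2]
wrist_force: [0.8, 0.6, 0.2]
opening: 0.0512
```

>>> {"fn": "play_rows", "kwargs": {"commands": "0.6 0 0 -20 0;0.6 0 0 -40 0;0.6 0 0 -40 0;0.6 0 0 -40 0"}}

```text
time: 2.1
ee_pos: [0.4699, -0.2741, 0.1705]
tcp_rot: [179.9, -0.1, -174.2]
wrist_force: [-1.0, -0.7, 0.4]
opening: 0.0513
```

```bash
python3 - <<'E'
from h import *
o=get_obs();print(o['time'],o['q'],o['ee_pos'],o['tcp_rot'],o['wrist_force'])
a=snap('top','t1.png')[:,:,::-1];b=snap('scene','s1.png')[:,:,::-1]
cv2.imwrite('pics/d1.png',np.hstack([cv2.resize(a[160:260,310:420],None,fx=3.5,fy=3.5,interpolation=cv2.INTER_CUBIC),cv2.resize(b[190:290,120:230],None,fx=3.5,fy=3.5,interpolation=cv2.INTER_CUBIC)]))
E
```

```text
2.1 [-3.02512117e+01  3.47445728e+00  1.74450239e+00  8.84197168e+01
  4.94606324e-04 -3.60712179e+01] [ 0.46991459 -0.27405656  0.17045087] [ 1.79911475e+02 -1.20686248e-01 -1.74179901e+02] [-0.97662857 -0.72256088  0.39463526]
```

View pics/d1.png

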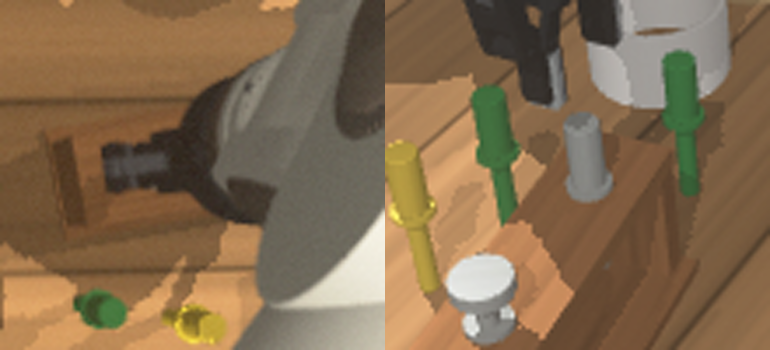

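```bash
python3 - <<'E'
from h import *
print(proj('scene',[[.4699,-.2741,.1705],[.4699,-.2741,.139],[.4699,-.2741,.098]]))
f=3.5
print('knobtop',uc(582-385,122,f,120,190))
b=cv2.imread('pics/s1.png');cv2.imwrite('pics/d2.png',cv2.resize(b[150:250,120:230],None,fx=5.5,fy=5.5,interpolation=cv2.INTER_CUBIC))
E
```

```text
[[174.79049758 211.30489561]
 [176.55639271 224.5168786 ]
 [178.74363651 240.88223567]]
knobtop (175.92857142857144, 224.5)
```

View pics/d2.png

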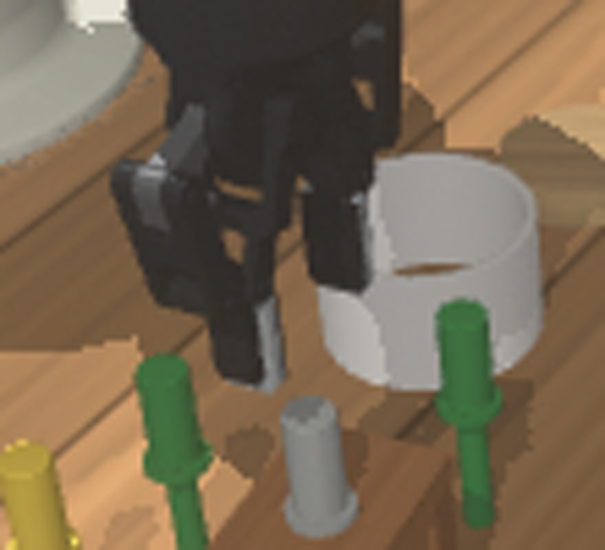

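>>> {"fn": "play_rows", "kwargs": {"commands": "0.6 0 0 -20 0;0.6 0 0 -40 0;0.6 0 0 -55 0;0.6 0 0 -64 0;0.6 0 0 -64 0"}}

```text
time: 2.62
ee_pos: [0.4704, -0.2738, 0.1067]
tcp_rot: [180.0, -0.0, -174.1]
wrist_force: [0.1, -0.1, 0.4]
opening: 0.0512
```

>>> {"fn": "play_rows", "kwargs": {"commands": "0.1 0 0 0 0;0.1 0 0 0 0;0.1 0 0 0 0;0.1 0 0 0 0;0.1 0 0 0 0;0.1 0 0 0 0;0.1 0 0 0 0", "force": 50}}

```text
time: 3.2
ee_pos: [0.4713, -0.2746, 0.109]
tcp_rot: [-179.9, 0.1, -174.2]
wrist_force: [0.5, 1.3, 6.2]
opening: 0.019
```

>>> {"fn": "play_rows", "kwargs": {"commands": "0.1 0 0 4 0;0.1 0 0 20 0;0.1 0 0 45 0;0.1 0 0 75 0;0.1 0 0 105 0;0.1 0 0 110 0;0.1 0 0 110 0"}}

```text
time: 3.78
ee_pos: [0.4714, -0.2749, 0.2197]
tcp_rot: [-179.9, 0.2, -174.2]
wrist_force: [0.6, -1.3, -1.8]
opening: 0.0186
```

```bash
python3 - <<'E'
from h import *
o=get_obs();print(o['time'],o['ee_pos'],o['tcp_rot'],o['wrist_force'],o['opening'])
b=snap('scene','s2.png')[:,:,::-1]
cv2.imwrite('pics/d3.png',cv2.resize(b[140:290,110:230],None,fx=4,fy=4,interpolation=cv2.INTER_CUBIC))
E
```

```text
3.7833 [ 0.4713741  -0.27492645  0.21967178] [-1.79863244e+02  1.76396426e-01 -1.74176895e+02] [ 0.57802899 -1.25352453 -1.81252443] 0.018638796825153046
```

View pics/d3.png

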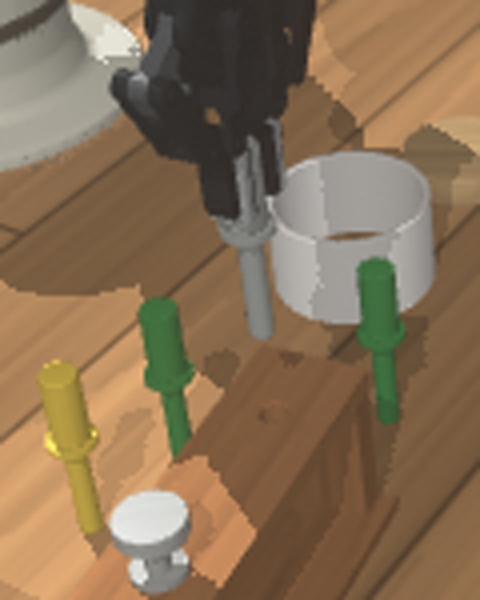

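>>> {"fn": "play_rows", "kwargs": {"commands": "0.1 0 0 15 0;0.1 8 37 15 0;0.1 16 74 15 0;0.1 24 112 15 0;0.1 32 150 15 0;0.1 40 188 15 0;0.1 48 226 15 0;0.1 56 264 15 0;0.1 64 302 15 0;0.1 72 340 15 0"}}

```text
time: 4.67
ee_pos: [0.542, 0.0675, 0.2302]
tcp_rot: [-180.0, -0.2, -174.2]
wrist_force: [0.9, -0.8, -2.4]
opening: 0.0185
```

>>> {"fn": "play_rows", "kwargs": {"commands": "0.1 7 30 0 0;0.1 12 55 0 0;0.1 14 64 0 0;0.1 14 64 0 0;0.1 14 64 0 0;0.1 14 64 0 0"}}

```text
time: 5.17
ee_pos: [0.5563, 0.1285, 0.2316]
tcp_rot: [-180.0, -0.1, -174.2]
wrist_force: [0.2, 0.2, -1.7]
opening: 0.0188
```

```bash
python3 - <<'E'
from h import *
o=get_obs();print(o['time'],o['ee_pos'],o['tcp_rot'],o['wrist_force'],o['opening'])
b=snap('scene','s3.png')[:,:,::-1];a=snap('top','t3.png')[:,:,::-1]
cv2.imwrite('pics/d4.png',cv2.resize(b[80:220,240:380],None,fx=4,fy=4,interpolation=cv2.INTER_CUBIC))
cv2.imwrite('pics/d5.png',cv2.resize(a[110:220,110:250],None,fx=4,fy=4,interpolation=cv2.INTER_CUBIC))
E
```

```text
5.1667 [0.55627185 0.12852628 0.23158181] [-1.79970603e+02 -7.05162697e-02 -1.74216066e+02] [ 0.16865951  0.19950837 -1.74171225] 0.018758257261384956
```

View pics/d4.png

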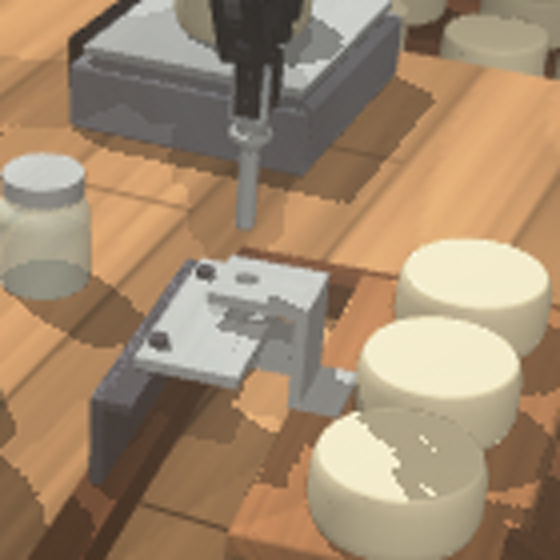

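View pics/d5.png

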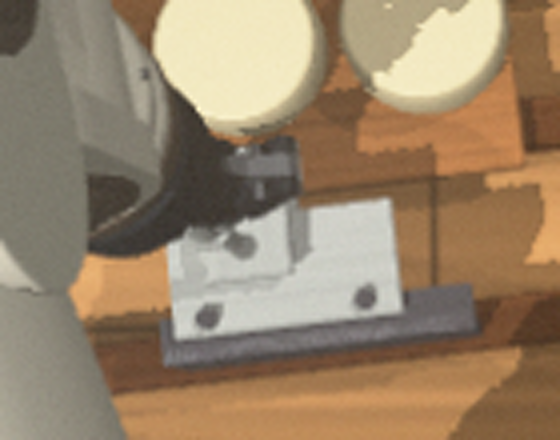

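```bash
python3 - <<'E'
from h import *
b=cv2.imread('pics/s3.png');a=cv2.imread('pics/t3.png')
cv2.imwrite('pics/e1.png',cv2.resize(b[105:180,270:330],None,fx=8,fy=8,interpolation=cv2.INTER_CUBIC))
cv2.imwrite('pics/e2.png',cv2.resize(a[150:200,145:220],None,fx=10,fy=10,interpolation=cv2.INTER_CUBIC))
E
```

```text
(no output)
```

View pics/e1.png

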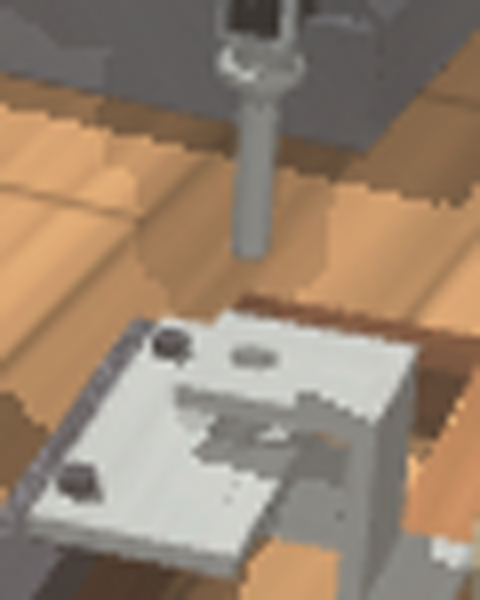

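View pics/e2.png

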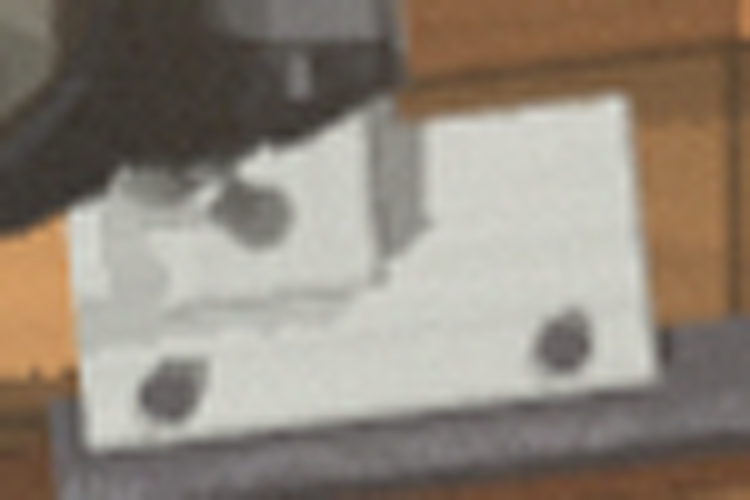

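```bash
python3 - <<'E'
from h import *
np.set_printoptions(precision=4,suppress=True)
S=lambda x,y:uc(x,y,8,270,105);T=lambda x,y:uc(x,y,10,145,150)
print('hole scene',onz('scene',S(254,357),.12),'hole top',onz('top',T(258,213),.12),tri(S(254,357),T(258,213)))
for z in(.155,.1566,.158): print(z,onz('scene',S(250.5,254.5),z))
print('collar bottom',onz('scene',S(260,72),.2166))
print('knob in stand', onz('scene',uc(265,140,4,110,190),.14),onz('top',uc(370,207,5.5,290,170),.14))
u=np.array([-.099,.995])
for nm,p in(('bL',(170,388)),('bR',(563,342))): 
  q=onz('top',T(*p),.1);print(nm,q,u@q[:2])
for nm,p in(('bL',(170,344)),('bR',(78,480))):
  q=onz('scene',S(*p),.1);print(nm,q,u@q[:2])
q=onz('scene',S(268,432),.1);print('spot',q,u@q[:2]);
E
```

```text
hole scene [0.5566 0.128  0.12  ] hole top [0.5594 0.1312 0.12  ] (array([0.5577, 0.1304, 0.1195]), np.float64(0.003851286088269872))
0.155 [0.5533 0.128  0.155 ]
0.1566 [0.5544 0.1252 0.1566]
0.158 [0.5553 0.1227 0.158 ]
collar bottom [0.5535 0.1258 0.2166]
knob in stand [ 0.4698 -0.2759  0.14  ] [ 0.4707 -0.2735  0.14  ]
bL [0.5227 0.1555 0.1   ] 0.10301675171695962
bR [0.5316 0.0662 0.1   ] 0.01321873156018425
bL [0.5168 0.1562 0.1   ] 0.10423783350926137
bR [0.5256 0.0669 0.1   ] 0.014560382789252767
spot [0.5661 0.1197 0.1   ] 0.06303015814382693
```

>>> {"fn": "play_rows", "kwargs": {"commands": "0.1 2.3 2.8 -10 0;0.1 2.3 2.8 -25 0;0.1 2.3 2.8 -31 0;0.1 2.3 2.8 -31 0;0.1 2.3 2.8 -31 0;0.1 2.3 2.8 -31 0"}}

```text
time: 5.77
ee_pos: [0.559, 0.1323, 0.2019]
tcp_rot: [180.0, 0.0, -174.2]
wrist_force: [-0.7, -0.1, -2.2]
opening: 0.0183
```

```bash
python3 - <<'E'
from h import *
for i in range(1): 
  o=get_obs();print(o['time'],o['ee_pos'],o['tcp_rot'],o['wrist_force'],o['opening'])
b=snap('scene','s4.png')[:,:,::-1]
cv2.imwrite('pics/e3.png',cv2.resize(b[105:180,270:330],None,fx=8,fy=8,interpolation=cv2.INTER_CUBIC))
E
```

```text
5.7667 [0.55902982 0.13227146 0.20185415] [ 1.79995279e+02  3.76045377e-02 -1.74187511e+02] [-0.72885007 -0.13688427 -2.21948336] 0.018342852171375417
```

View pics/e3.png

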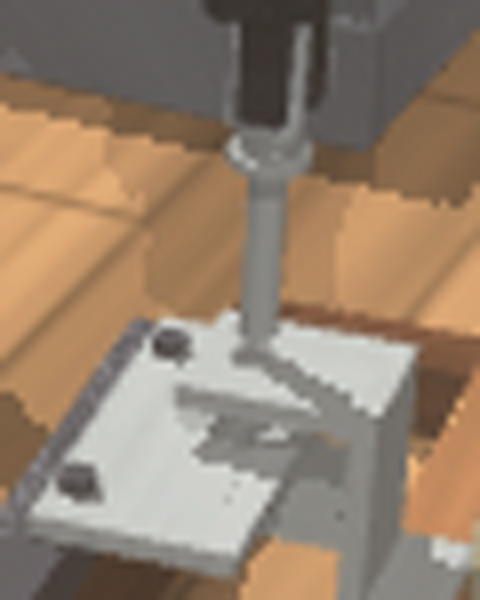

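```bash
python3 - <<'E'
from h import *
S=lambda x,y:uc(x,y,8,270,105)
print(onz('scene',S(254,357),.12)[:2]*1e3)
for z in(.126,.127,.128): print(onz('scene',S(258,339.5),z)[:2]*1e3)
E
```

```text
[556.64424906 128.02710078]
[557.2920959  128.77440767]
[557.9231694  127.11476663]
[558.5542429  125.45512559]
```

>>> {"fn": "play_rows", "kwargs": {"commands": "0.1 -0.7 0.2 -2 0;0.1 -0.7 0.2 -4 0;0.1 -0.7 0.2 -5 0;0.1 -0.7 0.2 -6 0;0.1 -0.7 0.2 -6 0"}}

```text
time: 6.23
ee_pos: [0.5581, 0.1326, 0.195]
tcp_rot: [-180.0, -0.0, -174.2]
wrist_force: [0.1, 0.7, -2.0]
opening: 0.0188
```

>>> {"fn": "play_rows", "kwargs": {"commands": "0.1 0 0 -1 0;0.1 0 0 -2 0;0.1 0 0 -2 0"}}

```text
time: 6.48
ee_pos: [0.5585, 0.1326, 0.1943]
tcp_rot: [180.0, 0.1, -174.2]
wrist_force: [-0.9, -0.5, 4.8]
opening: 0.0186
```

```bash
python3 - <<'E'
from h import *
b=snap('scene','s5.png')[:,:,::-1]
o=get_obs();print(o['time'],o['ee_pos'],o['wrist_force'],o['torque'])
cv2.imwrite('pics/e4.png',cv2.resize(b[105:180,270:330],None,fx=8,fy=8,interpolation=cv2.INTER_CUBIC))
E
```

```text
6.5333 [0.55846112 0.13258616 0.19435367] [-0.64528235 -0.47509144  3.94852664] [-0.13788247  0.2421189  -0.00608645]
```

View pics/e4.png

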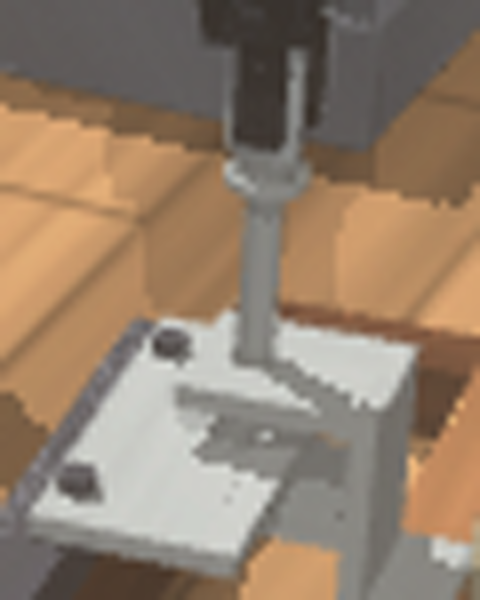

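>>> {"fn": "play_rows", "kwargs": {"commands": "0.1 0 -0.7 -0.3 0;0.1 0 -1.2 -0.3 0;0.1 0 -1.2 -0.3 0"}}

```text
time: 6.78
ee_pos: [0.5585, 0.1318, 0.1941]
tcp_rot: [179.9, 0.1, -174.2]
wrist_force: [-0.9, 1.2, 5.8]
opening: 0.0184
```

>>> {"fn": "play_rows", "kwargs": {"commands": "0.1 0.8 0 -0.2 0;0.1 1.3 0 -0.2 0;0.1 1.3 0 -0.2 0"}}

```text
time: 7.03
ee_pos: [0.5595, 0.1313, 0.1924]
tcp_rot: [-180.0, -0.0, -174.2]
wrist_force: [0.3, 0.7, -2.6]
opening: 0.0187
```

>>> {"fn": "play_rows", "kwargs": {"commands": "0.1 0 0 -1 0;0.1 0 0 -2 0;0.1 0 0 -3 0;0.1 0 0 -3 0"}}

```text
time: 7.37
ee_pos: [0.5594, 0.1313, 0.1893]
tcp_rot: [-180.0, -0.0, -174.2]
wrist_force: [-0.7, -0.4, -2.8]
opening: 0.0186
```

>>> {"fn": "play_rows", "kwargs": {"commands": "0.1 0 0 -2 0;0.1 0 0 -4 0;0.1 0 0 -6 0;0.1 0 0 -8 0;0.1 0 0 -8 0"}}

```text
time: 7.78
ee_pos: [0.5593, 0.1314, 0.1812]
tcp_rot: [-180.0, -0.0, -174.2]
wrist_force: [0.3, -0.5, -2.2]
opening: 0.0187
```

```bash
python3 - <<'E'
from h import *
b=snap('scene','s6.png')[:,:,::-1]
o=get_obs();print(o['time'],o['ee_pos'],o['wrist_force'],o['torque'])
cv2.imwrite('pics/e5.png',cv2.resize(b[105:180,270:330],None,fx=8,fy=8,interpolation=cv2.INTER_CUBIC))
E
```

```text
7.8333 [0.55934622 0.13134952 0.18140534] [ 0.07485899 -1.55346793 -2.61601312] [-0.22472576 -0.0049898  -0.01571559]
```

View pics/e5.png

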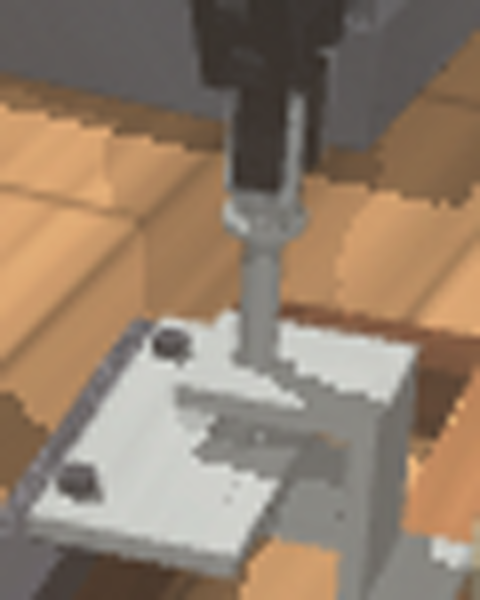

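>>> {"fn": "play_rows", "kwargs": {"commands": "0.1 0.2 -2 0 0;0.1 0.4 -4 0 0;0.1 0.6 -6 0 0;0.1 0.8 -8 0 0;0.1 0.9 -9 0 0;0.1 0.9 -9 0 0"}}

```text
time: 8.33
ee_pos: [0.5604, 0.1221, 0.1818]
tcp_rot: [-180.0, -0.0, -174.2]
wrist_force: [0.5, 0.7, -2.7]
opening: 0.0185
```

>>> {"fn": "play_rows", "kwargs": {"commands": "0.1 0 0 -3 0;0.1 0 0 -5 0;0.1 0 0 -6.5 0;0.1 0 0 -7.5 0;0.1 0 0 -7.5 0"}}

```text
time: 8.75
ee_pos: [0.5606, 0.1224, 0.1749]
tcp_rot: [-180.0, 0.1, -174.2]
wrist_force: [-1.8, 0.9, 3.4]
opening: 0.0186
```

>>> {"fn": "play_rows", "kwargs": {"commands": "0.1 0.1 -1 0 0;0.1 0.2 -2 0 0;0.1 0.2 -2 0 0"}}

```text
time: 9.0
ee_pos: [0.5607, 0.121, 0.1749]
tcp_rot: [179.9, 0.1, -174.1]
wrist_force: [-2.0, 4.8, 5.4]
opening: 0.0184
```

>>> {"fn": "play_rows", "kwargs": {"commands": "0.1 0.1 -1 0 0;0.1 0.1 -1 0 0"}}

```text
time: 9.17
ee_pos: [0.5608, 0.1201, 0.1749]
tcp_rot: [179.9, 0.1, -174.1]
wrist_force: [-1.3, 4.5, 5.3]
opening: 0.0186
```

>>> {"fn": "play_rows", "kwargs": {"commands": "0.1 0.1 -1 0 0;0.1 0.1 -1 0 0"}}

```text
time: 9.33
ee_pos: [0.5609, 0.1191, 0.1749]
tcp_rot: [179.9, 0.1, -174.1]
wrist_force: [-1.4, 4.7, 4.9]
opening: 0.0187
```

>>> {"fn": "play_rows", "kwargs": {"commands": "0.1 0.1 -1 0 0;0.1 0.1 -1 0 0"}}

```text
time: 9.5
ee_pos: [0.561, 0.1181, 0.1748]
tcp_rot: [179.9, 0.1, -174.1]
wrist_force: [-0.8, 5.0, 4.2]
opening: 0.0186
```

>>> {"fn": "play_rows", "kwargs": {"commands": "0.1 0.1 -1 0 0;0.1 0.1 -1 0 0"}}

```text
time: 9.67
ee_pos: [0.5611, 0.1169, 0.1748]
tcp_rot: [179.9, 0.0, -174.1]
wrist_force: [-0.9, 4.7, 4.8]
opening: 0.0188
```

>>> {"fn": "play_rows", "kwargs": {"commands": "0.1 0.1 -1 0 0;0.1 0.1 -1 0 0"}}

```text
time: 9.83
ee_pos: [0.5612, 0.1158, 0.1747]
tcp_rot: [179.9, 0.0, -174.2]
wrist_force: [-1.3, 4.4, 4.7]
opening: 0.019
```

>>> {"fn": "play_rows", "kwargs": {"commands": "0.1 0.1 -1 0 0;0.1 0.1 -1 0 0"}}

```text
time: 10.0
ee_pos: [0.5612, 0.1143, 0.1741]
tcp_rot: [-180.0, -0.0, -174.2]
wrist_force: [-0.7, 2.2, 0.5]
opening: 0.0186
```

>>> {"fn": "play_rows", "kwargs": {"commands": "0.1 0.05 -0.5 -0.3 0;0.1 0.05 -0.5 -0.6 0;0.1 0.05 -0.5 -0.6 0"}}

```text
time: 10.25
ee_pos: [0.5611, 0.1136, 0.1732]
tcp_rot: [-180.0, -0.0, -174.2]
wrist_force: [-0.2, 2.3, -1.3]
opening: 0.0186
```

>>> {"fn": "play_rows", "kwargs": {"commands": "0.1 0 -0.3 -0.7 0;0.1 0 -0.3 -1.5 0;0.1 0 -0.3 -1.5 0"}}

```text
time: 10.5
ee_pos: [0.5612, 0.1135, 0.1719]
tcp_rot: [-180.0, -0.0, -174.2]
wrist_force: [-0.9, 2.4, -1.3]
opening: 0.0184
```

>>> {"fn": "play_rows", "kwargs": {"commands": "0.1 0 0 -1 0;0.1 0 0 -2 0;0.1 0 0 -2 0"}}

```text
time: 10.75
ee_pos: [0.5612, 0.1135, 0.1699]
tcp_rot: [-180.0, -0.0, -174.2]
wrist_force: [-0.4, 2.2, -1.7]
opening: 0.0186
```

>>> {"fn": "play_rows", "kwargs": {"commands": "0.1 0 0 -1 0;0.1 0 0 -2 0;0.1 0 0 -3 0;0.1 0 0 -3 0"}}

```text
time: 11.08
ee_pos: [0.5612, 0.1136, 0.1669]
tcp_rot: [-180.0, -0.0, -174.2]
wrist_force: [-0.6, 1.1, -2.4]
opening: 0.0187
```

Passed into the eye plate. Now to pass below it (tip ≈ 92 mm) and on toward the lower plate.

>>> {"fn": "play_rows", "kwargs": {"commands": "0.1 0 0 -2 0;0.1 0 0 -4 0;0.1 0 0 -6 0;0.1 0 0 -6 0"}}

```text
time: 11.42
ee_pos: [0.5611, 0.1136, 0.1606]
tcp_rot: [180.0, -0.0, -174.2]
wrist_force: [0.5, 2.6, -3.0]
opening: 0.0186
```

>>> {"fn": "play_rows", "kwargs": {"commands": "0.1 0 0 -1.5 0;0.1 0 0 -3 0;0.1 0 0 -4 0;0.1 0 0 -4 0"}}

```text
time: 11.75
ee_pos: [0.5612, 0.1136, 0.1569]
tcp_rot: [180.0, -0.0, -174.2]
wrist_force: [-1.1, 2.0, -2.2]
opening: 0.0183
```

>>> {"fn": "play_rows", "kwargs": {"commands": "0.1 0 0 -1 0;0.1 0 0 -2 0;0.1 0 0 -2 0"}}

```text
time: 12.0
ee_pos: [0.5612, 0.1136, 0.155]
tcp_rot: [-180.0, -0.0, -174.2]
wrist_force: [-0.4, 2.6, -2.1]
opening: 0.0191
```

>>> {"fn": "play_rows", "kwargs": {"commands": "0.1 0 0 -1 0;0.1 0 0 -2 0;0.1 0 0 -2 0"}}

```text
time: 12.25
ee_pos: [0.5612, 0.1136, 0.1529]
tcp_rot: [-180.0, -0.0, -174.2]
wrist_force: [0.1, 3.1, -2.2]
opening: 0.0189
```

>>> {"fn": "play_rows", "kwargs": {"commands": "0.1 0 0 -1 0;0.1 0 0 -2 0;0.1 0 0 -2 0"}}

```text
time: 12.5
ee_pos: [0.5612, 0.1136, 0.1509]
tcp_rot: [-180.0, -0.0, -174.2]
wrist_force: [-0.2, 1.9, -1.0]
opening: 0.0186
```

>>> {"fn": "play_rows", "kwargs": {"commands": "0.1 0 0 -2 0;0.1 0 0 -4 0;0.1 0 0 -4 0"}}

```text
time: 12.75
ee_pos: [0.5611, 0.1136, 0.1466]
tcp_rot: [-180.0, -0.0, -174.2]
wrist_force: [-0.4, 3.1, -2.6]
opening: 0.0183
```

>>> {"fn": "play_rows", "kwargs": {"commands": "0.1 0 0 -2 0;0.1 0 0 -4 0;0.1 0 0 -6 0;0.1 0 0 -8 0;0.1 0 0 -9 0;0.1 0 0 -9 0"}}

```text
time: 13.25
ee_pos: [0.5611, 0.1136, 0.1378]
tcp_rot: [-180.0, -0.0, -174.2]
wrist_force: [-0.5, 3.4, -2.5]
opening: 0.0187
```

>>> {"fn": "play_rows", "kwargs": {"commands": "0.1 0 0 -1 0;0.1 0 0 -2 0;0.1 0 0 -2 0"}}

```text
time: 13.5
ee_pos: [0.5612, 0.1136, 0.1361]
tcp_rot: [-180.0, -0.0, -174.2]
wrist_force: [-0.5, 2.3, -1.4]
opening: 0.0184
```

>>> {"fn": "play_rows", "kwargs": {"commands": "0.1 0 0 -1 0;0.1 0 0 -1 0;0.1 0 0 -1 0"}}

```text
time: 13.75
ee_pos: [0.5612, 0.1136, 0.1351]
tcp_rot: [-180.0, -0.0, -174.2]
wrist_force: [-0.7, 2.3, -0.8]
opening: 0.0186
```

>>> {"fn": "play_rows", "kwargs": {"commands": "0.1 0 0 -1 0;0.1 0 0 -1 0;0.1 0 0 -1 0"}}

```text
time: 14.0
ee_pos: [0.5613, 0.1136, 0.135]
tcp_rot: [180.0, 0.0, -174.2]
wrist_force: [-2.2, 2.7, 5.2]
opening: 0.0186
```

```bash
python3 - <<'E'
from h import *
b=snap('scene','s7.png')[:,:,::-1]
cv2.imwrite('pics/e7.png',cv2.resize(b[105:180,270:330],None,fx=8,fy=8,interpolation=cv2.INTER_CUBIC))
E
```

View pics/e7.png

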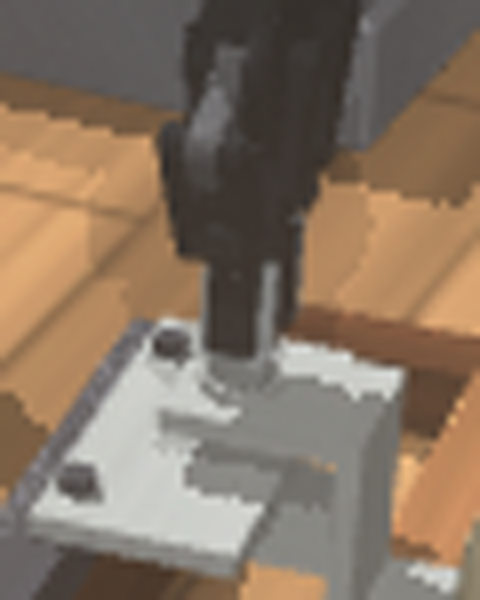

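>>> {"fn": "play_rows", "kwargs": {"commands": "0.1 0 0.5 1 0;0.1 0 0.5 1 0;0.35 0 0.5 1 0;0.5 0 0.5 1 0;0.5 0 0.5 1 0;0.5 0 0.5 1 0;0.5 0 0.5 1 0"}}

```text
time: 14.63
ee_pos: [0.5613, 0.114, 0.1352]
tcp_rot: [-180.0, 0.0, -174.2]
wrist_force: [-1.0, -0.1, 0.2]
opening: 0.0428
```

>>> {"fn": "play_rows", "kwargs": {"commands": "0.5 0 0 5 0;0.5 0 0 20 0;0.5 0 0 45 0;0.5 0 0 80 0;0.5 0 0 110 0;0.5 0 -35 110 0;0.5 0 -75 110 0;0.5 -10 -115 110 0;0.5 -20 -150 110 0;0.5 -20 -150 110 0"}}

```text
time: 15.47
ee_pos: [0.5399, -0.0408, 0.2461]
tcp_rot: [-179.9, 0.0, -174.4]
wrist_force: [-0.3, 0.9, 0.4]
opening: 0.0427
```

```bash
python3 - <<'E'
from h import *
b=snap('scene','s8.png')[:,:,::-1];a=snap('top','t8.png')[:,:,::-1]
o=get_obs();print(o['time'],o['ee_pos'],o['wrist_force'],o['opening'])
cv2.imwrite('pics/e8.png',np.hstack([cv2.resize(b[105:180,270:330],None,fx=6.6,fy=6.6,interpolation=cv2.INTER_CUBIC),cv2.resize(a[140:215,150:210],None,fx=6.6,fy=6.6,interpolation=cv2.INTER_CUBIC)]))
E
```

```text
15.5667 [ 0.54102097 -0.03713754  0.24582468] [-0.05648602  0.00515329 -0.22940547] 0.042395641753781355
```

View pics/e8.png

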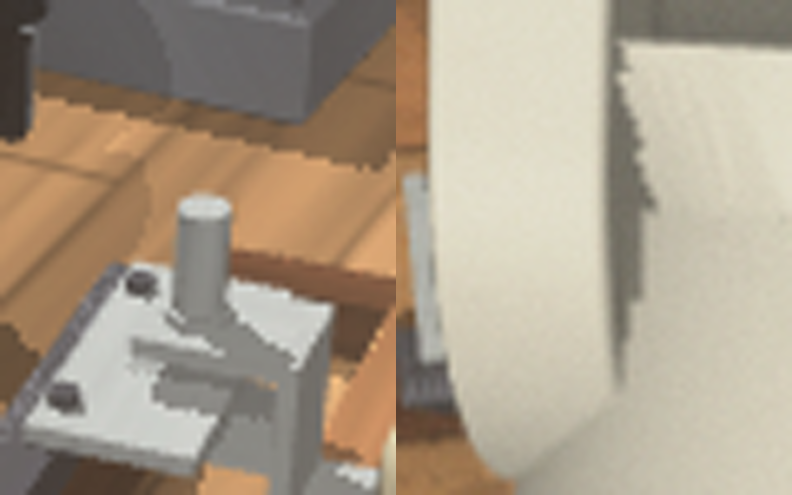

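View pics/s8.png

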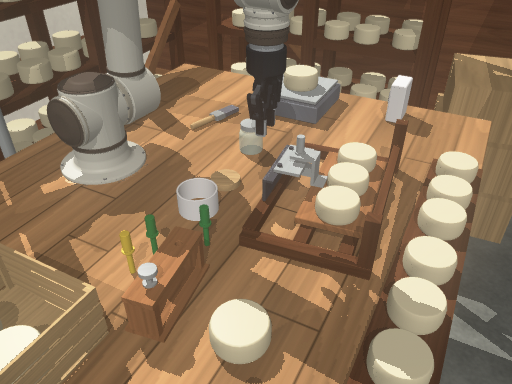

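>>> {"fn": "play_rows", "kwargs": {"commands": "0.5 0 0 0 0;0.5 0 0 0 0;0.5 0 0 0 0;0.5 0 0 0 0"}}

```text
time: 15.9
ee_pos: [0.5414, -0.0349, 0.2451]
tcp_rot: [180.0, -0.0, -174.1]
wrist_force: [0.2, -0.2, -0.5]
opening: 0.0428
```

```bash
python3 - <<'E'
from h import *
p=uc(205,207,6.6,270,105)
for z in(.162,.166,.17): print(onz('scene',p,z))
print(get_obs()['wrist_force'])
print(job_done())
E
```

```text
[0.55666785 0.11751337 0.162     ]
[0.5593735 0.1104981 0.166    ]
[0.56207915 0.10348284 0.17      ]
[ 0.17571077 -0.21720539 -0.47136467]
the job is handed in; nothing more can be done
None
```

I locked the shelf with the long-knobbed pin and handed the job in at about 16 s; no verdict is reported, so success rests on the checks below.

- **What I did:** I gripped the pin by its knob, lifted it out of the stand and felt it into the fork's upper hole. Using the pin, I pushed the shelf about 18 mm along under light pressure (about 5–8 N) until it dropped into the eye. It then went down through the eye and the lower plate until the collar seated. I let go and backed the arm away.
- **Forces:** No wrist reading went above about 8 N, but these were taken only at the end of each move.
- **Seating:** The collar made contact at a tool height of 0.135 m, which is the 0.120 m fork face given how far the collar hung below the tool.
- **Last picture:** The scene camera showed the pin upright with its collar on the fork and the arm clear of everything. The short pin and the other loose things looked unmoved.
- **Knob position:** The scene camera put the knob at (0.559, 0.110), against a release position of (0.561, 0.114). The gap of about 2 mm and 3 mm matches the offset this camera showed throughout.
- **Not confirmed:** The arm blocked the top camera at the end, so there was no second view of the seated pin. The two cameras disagreed by 2 to 4 mm all along, so I relied on feel for the fits.

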